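Slide the graphite plate under the low rod bridge

ROBOT

A 6-joint arm with a two-finger parallel gripper is mounted at the origin on the work surface; the furniture and walls round the work are solid. World frame = base frame: x ahead of the robot, y to its left, z up, the work surface at z = 0. Lengths are in m, angles in rad, forces in N, time in s.
With the tool pointing down it reaches from about 0.35 to 0.975 m from the base axis. Payload 4.9 kg.
Tool frame: the origin (TCP) lies on the mounting face of the last link; the fingertips stand 173 mm ahead of it and the grasp point (between the pads) lies 155 mm ahead of it (tcp_to_grasp is the distance from the TCP to the grasp point, in m); z points along the fingers, y is the line along which they close (so a half turn about z gives the same grasp; the last joint's range is limited). The gripper opens to 85 mm and grips with 20 to 120 N. Pads are 22 mm wide; open, the fingers measure 114 mm over their backs; the gripper's body (76 mm by 85 mm) begins 54 mm behind the grasp point. The pads swing forward as they close: fully open they stand 13 mm farther back than shut.
Start: joints at [-1.431, 0.053, 1.613, -0, 1.476, -0.119], TCP at [0.16, -0.604, 0.405] pointing down, gripper open.
Joint ranges: [-3.01, 3.01], [-1.01, 2.22], [0.06, 2.58], [-1.02, 4.17], [0.09, 2.62], [-3.14, 3.14]. Speed limits (rad/s): [2.57, 2.57, 3.14, 3.14, 3.14, 3.14].

INTERFACE

Orientations are given as a rotation vector (axis times angle).
In Python, from station import get_obs, get_image, calibration, finish_job, tcp_to_grasp gives the robot as it stands. The module is installed in compiled form; this text tells all that it offers.
- The arm moves only by the tool arm_command, never from a script. Its argument "plan" is a list that holds one entry, the list of rows, each a list of 6 numbers: the shift along the tool's x, y, z in cm, then the turn, a rotation vector about the tool's x, y, z in rad. A call has 1 to 12 rows; each row is the pose to reach, as a shift and turn from the pose commanded when the call began, along the tool's axes at that moment; what a row does not reach only later rows make up. A row lasts 1/12 s, in which the tool goes at most 41.7 mm and 7.16 degrees, less where a joint would pass 70% of its speed; a pose out of reach is approached as far as the arm can. A call with a gripper value outside its range is refused whole. "gripper" is the closure, from -1 (fully open) to 1 (shut), set as the call begins (left out, the last holds). The fingers move at their own pace and stop on an object; "force" is the grip in N (left out, the last holds). Time passes only in rows, so rows that repeat a pose let the fingers close. It gives the time, the measured TCP pose, the force, the opening and the grip force at its end, in the units of the state.
- get_obs(): the state, without advancing time (a new reading comes with each control period).
- get_image(name): name is "scene" or "side" or "wrist"; returns (picture, depth): 480x640x3 uint8, blue, green, red; 480x640 float32, m along the optical axis (not along the pixel's ray), 0 where there is no reading.
- calibration(name): a dict with "fx", "fy", "cx", "cy" (pixels), "dist" ([k1, k2, p1, p2, k3] as OpenCV has them; the pictures are not rectified), "pose" (4x4, takes a point from camera to world coordinates). Camera axes: x right, y up, looking along -z (the intrinsics and any distortion apply to the point x, -y, -z); pixel columns grow to the right and rows downward; lengths in m; the calibration is good to about 2 mm. A picture is of the moment at which its call begins: read the wrist's pose just before it. calibration takes no time and is no camera call; for the wrist camera it gives the pose at the moment of the call.
- finish_job(): hands the job in; it is judged then, once.
The state is a dict: "t": time; "q": joint angles; "dq": joint speeds; "effort": joint torques, N m; "tool_pos": TCP position; "tool_rot": TCP orientation; "contact_force": force on the tool from outside, world axes, zero at the start; "wrist_torque": the same for the moment, N m; "opening": finger opening in m; "grip_force": force on a finger pad.
Only numpy, scipy, OpenCV 4.12 (cv2) and the standard library are available. Lean on these libraries where they do the work, as an engineer would, in place of code of your own. Each camera call takes 0.05 s, during which the arm holds its last target. There are 200 camera calls.

TASK

Push the black graphite plate along the bench with the fingertips, one short end leading, under the low aluminium rod bridge until it lies square in the passage and sticks out equally far on both sides of the beam. Push gently and keep it flat on the bench: do not grip it, lift it or tip it, and leave the jars, the tape and the pliers where they are.

Things in the scene. Friction and masses are not known exactly. Their poses are not given: they have to be found in the camera images.
- marver_center (a point): Centre (half-way up, 8 mm above the underside) of the loose black graphite plate, a flat block 75 mm along its x, 110 mm along its y and 16 mm thick, weighing 0.15 to 0.35 kg; it lies flat on the bench, its z axis up. It is symmetrical: a half turn changes nothing.
- marver: The same plate; origin at the centre of its underside, axes as for its centre. Fixed blocks and jars up to 95 mm high stand along the back of the bench, beyond world x = 0.49: a hand that works low must keep clear of them.
- passage_mid (a point): Middle of the passage under the aluminium bridge, 8 mm above the bench: where the plate's centre belongs. The passage runs along x, open at both ends, 40 mm long, 91 mm wide between the legs (y) and 21 mm high under the beam. The plate starts 190 to 230 mm away on the -x side, 20 to 55 mm off the axis to -y, its long side within 0.45 rad of the axis.
- bridge: The low aluminium bridge, screwed to the bench; origin on the bench under the passage's middle, axes as the passage's. It is 40 mm long in x. In y its beam reaches 58 mm to each side and its 5 mm high feet 82 mm (screws on them to 10 mm); the beam's top is at 29 mm and five brass teeth on it reach 39 mm.
- red_jar: A red-lidded frit jar, 52 mm across, 62 mm high, a loose bystander; origin at the centre of its underside.
- teal_jar: A white-lidded jar of teal frit, 48 mm across, 74 mm high, a loose bystander; origin at the centre of its underside.
- purple_jar: A white-lidded jar of purple frit, 48 mm across, 62 mm high, a loose bystander; origin at the centre of its underside.
- black_tape: A small black roll of tape lying flat, 53 mm across, 19 mm high, a loose bystander; origin at the centre of its underside.
- pliers: Pliers with blue handles lying flat, 71 x 202 mm, 28 mm high, long along its y axis, a loose bystander; origin at the centre of its underside.

How it is judged:
At the end, for the whole second after the job is handed in: The plate lies flat under the bridge at rest: centre within 10 mm of the passage's middle along it and 15 mm across, long side within 0.12 rad (7 degrees) of the passage's direction; jars, tape and pliers within 20 mm of where they stood (x of marver_center in the frame of passage_mid between -0.01 and 0.01 m and y of marver_center in the frame of passage_mid between -0.015 and 0.015 m and angle between the y axis of marver and the x axis of passage_mid, either way round below 0.12 rad and height (world z) of marver_center below 0.011 m and angle between marver's own z axis and vertical below 0.05 rad and linear speed of marver below 0.01 m/s and distance of each of red_jar, teal_jar, purple_jar, black_tape, pliers from where it was at the start of the episode below 0.02 m); the robot touches nothing.
It fails at once if the plate is lifted off the bench (height (world z) of marver_center above 0.016 m).
It fails at once if the plate is tipped (angle between marver's own z axis and vertical above 0.12 rad).
It fails at once if the plate is gripped or shoved hard (more than 30 N) (contact force between the fingers and marver above 30 N).
It fails at once if a jar, the tape or the pliers are disturbed (moved more than 20 mm) (distance of any of red_jar, teal_jar, purple_jar, black_tape, pliers from where it was at the start of the episode above 0.02 m).
It also fails if it takes over 46 s, if anything falls off the work surface, if the arm or the gripper's body presses on something with over 40 N, if the wrist force passes 120 N, or if a joint passes its speed limit or range.

## Working session

There is one attempt and no reset: what is moved stays moved. The work goes in short steps, Python scripts to look and compute and a tool call to move; the robot and the scene stay as the last step left them, time stands still between calls to the robot, and variables do not carry over. Pictures are saved under pics/ and viewed, at most 10 in all, crops included, and the job is handed in when it is done.

Besides the shell and the picture viewer there is one more tool, called after "Emit:" by a JSON object that holds its "fn" and its "kwargs". arm_command: Moves the arm, as the interface text tells. Its arguments: {"type":"object","properties":{"plan":{"type":"array"},"gripper":{"type":"number"},"force":{"type":"number"}},"required":["plan"]}

```bash
mkdir -p pics; python3 - <<'E'
from station import *
import cv2,numpy as np
o=get_obs(); print(o['t'],o['tool_pos'],o['tool_rot'],o['opening'])
for n in("scene","side"):
    im,d=get_image(n); cv2.imwrite(f"pics/{n}0.png",im); np.save(f"pics/{n}0.npy",d); c=calibration(n); print(n,c)
E
```

```text
0.0 [ 0.15991022 -0.60392851  0.40347106] [-3.11330468e+00 -4.05170464e-01  5.92232124e-05] 0.08532597283625039
scene {'fx': 463.9540269825278, 'fy': 463.9540269825278, 'cx': 320.8154582451644, 'cy': 239.16618341328984, 'dist': array([-0.06145708,  0.        ,  0.        ,  0.        ,  0.        ]), 'pose': array([[ 0.40985803,  0.5400598 , -0.73508626, -0.32385682],
       [-0.91206502,  0.2316869 , -0.33831729, -0.30913813],
       [-0.01240171,  0.80910852,  0.58752839,  0.61424479],
       [ 0.        ,  0.        ,  0.        ,  1.        ]])}
side {'fx': 513.1283505441618, 'fy': 513.1283505441618, 'cx': 314.6013756455583, 'cy': 247.03374893029152, 'dist': array([-0.0690299,  0.       ,  0.       ,  0.       ,  0.       ]), 'pose': array([[-0.94022772,  0.12560908, -0.31653467,  0.01697866],
       [-0.34040201, -0.37371473,  0.86282314,  1.03987953],
       [-0.00991524,  0.91899927,  0.39413453,  0.522     ],
       [ 0.        ,  0.        ,  0.        ,  1.        ]])}
```

View pics/scene0.png

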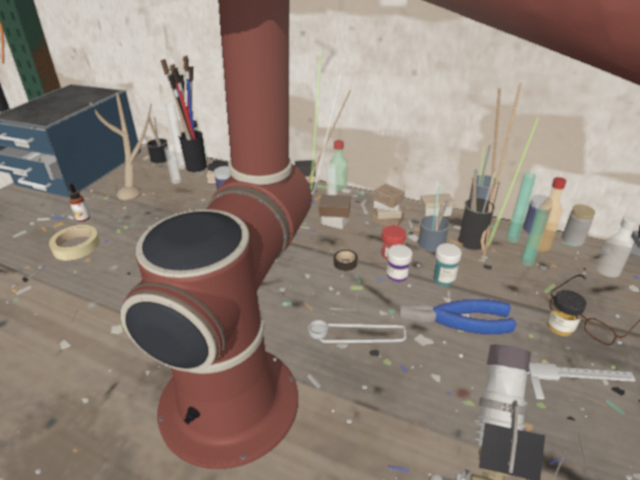

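View pics/side0.png

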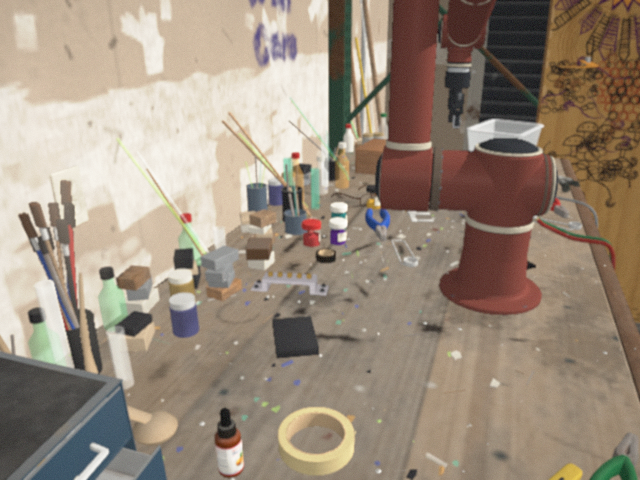

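The side view shows the black plate at about (295,337) and the aluminium bridge at about (290,283). The jars and tape lie beyond, at (311,232), (338,232) and (326,255). Next I'll measure the plate and bridge and zoom in.

```bash
cat > h.py <<'E'
import cv2,numpy as np
from station import *
def ray(c,uv,z):
    K=np.array([[c['fx'],0,c['cx']],[0,c['fy'],c['cy']],[0,0,1]])
    p=cv2.undistortPoints(np.array(uv,float).reshape(-1,1,2),K,c['dist']).reshape(-1,2)
    d=np.c_[p[:,0],-p[:,1],-np.ones(len(p))]@c['pose'][:3,:3].T; o=c['pose'][:3,3]
    return o+d*((z-o[2])/d[:,2])[:,None]
def plate(im,c,roi,z=.016,thr=62):
    x0,y0,x1,y1=roi; m=np.zeros(im.shape[:2],np.uint8); m[y0:y1,x0:x1]=(im[y0:y1,x0:x1].max(2)<thr)*255
    m=cv2.morphologyEx(m,cv2.MORPH_OPEN,np.ones((3,3)))
    k=max(cv2.findContours(m,0,cv2.CHAIN_APPROX_NONE)[0],key=cv2.contourArea)
    w=ray(c,k.reshape(-1,2),z)[:,:2]
    return cv2.minAreaRect((w*1000).astype(np.float32)),k
E
python3 - <<'E'
from h import *
im=cv2.imread('pics/side0.png'); c=calibration('side')
for t in(50,62,75):
    r,k=plate(im,c,(255,305,340,370),thr=t); print(t,r,cv2.boundingRect(k))
cv2.imwrite('pics/z.png',cv2.resize(im[220:370,230:370],None,fx=5,fy=4,interpolation=2)[:600,:])
E
```

```text
50 ((315.201171875, 382.2935485839844), (3.376235246658325, 5.987636089324951), 22.891155242919922) (283, 354, 3, 3)
62 ((300.2447814941406, 361.2322082519531), (68.93528747558594, 35.651161193847656), 19.279247283935547) (277, 344, 41, 13)
75 ((321.32476806640625, 320.8355712890625), (72.04081726074219, 123.2826919555664), 27.610689163208008) (273, 317, 45, 40)
```

View pics/z.png

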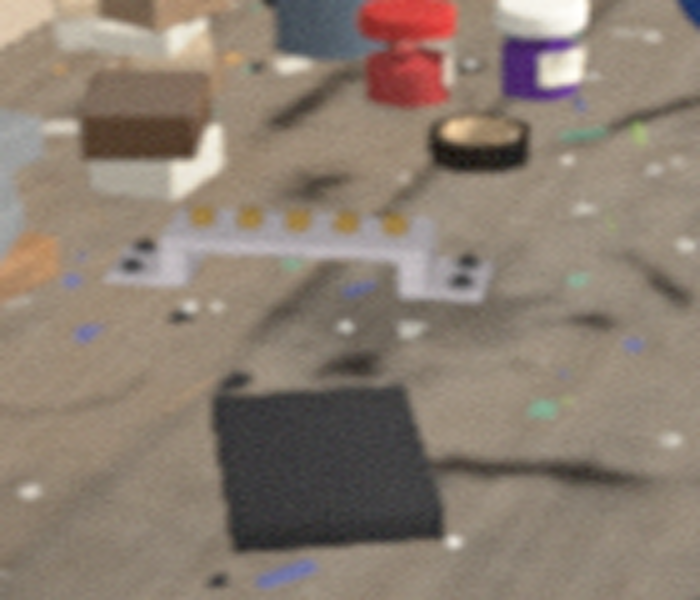

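The crop shows the plate's top corners, the bridge's feet and legs, and the tape behind it. I'll cast those corners.

```bash
python3 - <<'E'
from h import *
c=calibration('side')
f=lambda l:[(230+x/5,220+y/4) for x,y in l]
P=ray(c,f([(217,398),(405,388),(441,512),(233,527)]),.016); print(P.round(4),P.mean(0)); print(np.linalg.norm(np.diff(P[[0,1,2,3,0]],axis=0),axis=1))
e=(P[0]+P[1]-P[2]-P[3]);print('long ang',np.arctan2(e[1],e[0]))
B=ray(c,f([(107,283),(187,286),(400,298),(486,302)]),.0);print('feet front',B.round(4)); e=B[3]-B[0];print(np.linalg.norm(e),np.arctan2(e[1],e[0]))
T=ray(c,f([(203,216),(395,224)]),.037);print('teeth',T.round(4),T.mean(0));e=T[1]-T[0];print(np.linalg.norm(e),np.arctan2(e[1],e[0]))
print(calibration('wrist')['pose'])
for n,px,z in(('tape',(326,251),.019),('red',(311.5,223),.062),('purple',(338,223),.062)):print(n,ray(c,[px],z))
E
```

```text
[[0.379  0.2833 0.016 ]
 [0.315  0.2516 0.016 ]
 [0.2677 0.344  0.016 ]
 [0.3308 0.3777 0.016 ]] [0.32310696 0.31414235 0.016     ]
[0.07138741 0.10385461 0.07156955 0.10603597]
long ang -1.0985033348072057
feet front [[0.4841 0.1661 0.    ]
 [0.4499 0.1579 0.    ]
 [0.3584 0.1408 0.    ]
 [0.3224 0.1332 0.    ]]
0.16505242526731775 -2.940887865153387
teeth [[0.446  0.146  0.037 ]
 [0.3647 0.1284 0.037 ]] [0.40533739 0.13718793 0.037     ]
0.08312548315480811 -2.9291345588281428
[[ 0.25520303  0.91738372  0.30541534  0.23827169]
 [-0.96688604  0.24268374  0.07896832 -0.58263539]
 [-0.00167509 -0.31545478  0.94893913  0.3720961 ]
 [ 0.          0.          0.          1.        ]]
tape [[ 0.38618841 -0.04703395  0.019     ]]
red [[ 0.44694093 -0.11105309  0.062     ]]
purple [[ 0.38276514 -0.13240983  0.062     ]]
```

Plate sides measure 72×105 mm, close to the given 75×110. The feet are 165 mm apart against 164 mm. Plate offset in the bridge frame is about (-195, -45) mm at 0.27 rad, which fits the task's ranges. Next I'll move round towards the plate, staying high.

Emit:
{"fn": "arm_command", "kwargs": {"plan": [[[36,-42.6,3,0,0,-1.2],[36,-42.6,3,0,0,-1.2],[36,-42.6,3,0,0,-1.2],[36,-42.6,3,0,0,-1.2],[36,-42.6,3,0,0,-1.2],[36,-42.6,3,0,0,-1.2],[36,-42.6,3,0,0,-1.2],[36,-42.6,3,0,0,-1.2],[36,-42.6,3,0,0,-1.2],[36,-42.6,3,0,0,-1.2],[36,-42.6,3,0,0,-1.2],[36,-42.6,3,0,0,-1.2]]], "gripper": -0.2}}

```text
t: 1.1
tool_pos: [0.3739, -0.151, 0.3775]
tool_rot: [2.342, 2.093, 0.0]
contact_force: [0.5, -0.6, 0.0]
opening: 0.0512
grip_force: 0.0
```

```bash
cat >> h.py <<'E'
def go(x,y,z,yaw):
    "tool-frame row (cm, rad) to tool-down world pose with x_t at yaw"
    from scipy.spatial.transform import Rotation as R
    o=get_obs(); r=R.from_rotvec(o['tool_rot']); g=R.from_euler('z',yaw)*R.from_euler('x',np.pi)
    print('t',round(o['t'],2),'pos',o['tool_pos'].round(4),'open',round(o['opening'],4),'F',o['contact_force'].round(1),'row',(r.inv().apply(np.array([x,y,z])-o['tool_pos'])*100).round(2),(r.inv()*g).as_rotvec().round(3))
E
python3 -c "
from h import *
go(.37,.14,.33,1.77)
go(.27,.41,.33,2.04)"
```

```text
t 1.1 pos [ 0.3739 -0.151   0.3775] open 0.0512 F [ 0.5 -0.6  0. ] row [28.87 -3.66  4.75] [ 0.     0.    -0.312]
t 1.1 pos [ 0.3739 -0.151   0.3775] open 0.0512 F [ 0.5 -0.6  0. ] row [ 54.58 -16.62   4.73] [ 0.     0.    -0.582]
```

Emit:
{"fn": "arm_command", "kwargs": {"plan": [[[28.9,-3.7,4.7,0,0,-0.31],[28.9,-3.7,4.7,0,0,-0.31],[28.9,-3.7,4.7,0,0,-0.31],[28.9,-3.7,4.7,0,0,-0.31],[28.9,-3.7,4.7,0,0,-0.31],[28.9,-3.7,4.7,0,0,-0.31],[54.6,-16.6,4.7,0,0,-0.58],[54.6,-16.6,4.7,0,0,-0.58],[54.6,-16.6,4.7,0,0,-0.58],[54.6,-16.6,4.7,0,0,-0.58],[54.6,-16.6,4.7,0,0,-0.58],[54.6,-16.6,4.7,0,0,-0.58]]]}}

```text
t: 2.1
tool_pos: [0.2927, 0.3337, 0.3323]
tool_rot: [1.645, 2.676, 0.0]
contact_force: [1.5, 0.4, -0.5]
opening: 0.051
grip_force: 0.0
```

Emit:
{"fn": "arm_command", "kwargs": {"plan": [[[0,0,0,0,0,0],[0,0,0,0,0,0]]]}}

```text
t: 2.27
tool_pos: [0.2929, 0.3334, 0.3319]
tool_rot: [-1.639, -2.68, 0.003]
contact_force: [-0.4, -0.0, 0.2]
opening: 0.051
grip_force: 0.0
```

```bash
python3 -c "
from h import *
go(.27,.41,.20,2.04)
im,d=get_image('wrist'); cv2.imwrite('pics/w1.png',im); np.save('pics/w1c.npy',calibration('wrist'),allow_pickle=True);np.save('pics/w1d.npy',d)"
```

```text
t 2.27 pos [0.2929 0.3334 0.3319] open 0.051 F [-0.4 -0.   0.2] row [ 7.87  1.47 13.19] [-0.002  0.001  0.004]
```

View pics/w1.png

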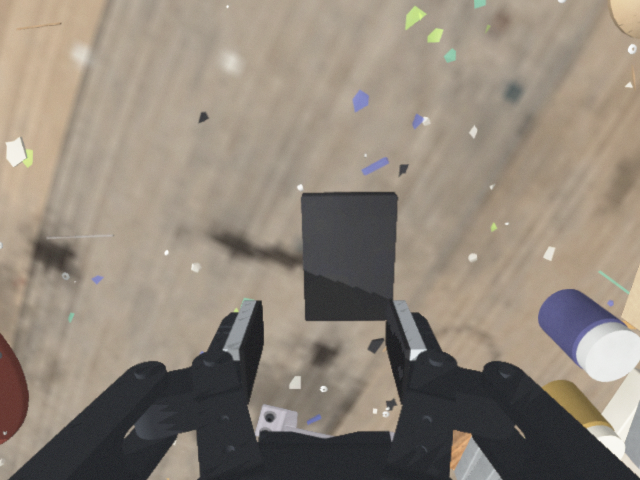

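The wrist view shows the plate with top corners near (302,195), (397,193), (393,320) and (306,320). Part of a bridge foot is visible near (268,415).

```bash
python3 - <<'E'
from h import *
c=np.load('pics/w1c.npy',allow_pickle=True).item(); im=cv2.imread('pics/w1.png')
P=ray(c,[(303,194.5),(397,193),(393,320),(306,320)],.016); print(P.round(4),P.mean(0)); print(np.linalg.norm(np.diff(P[[0,1,2,3,0]],axis=0),axis=1))
e=(P[3]+P[2]-P[0]-P[1]);print('long ang',np.arctan2(e[1],e[0]))
print('foot corner ',ray(c,[(264,404),(297,408)],.005), 'exp',)
u=np.array([np.cos(-1.372),np.sin(-1.372)]);v=np.array([-u[1],u[0]]);print(np.array([.406,.132])-.02*u-.082*v)
for t in(62,75):
  r,k=plate(im,c,(285,170,415,310),thr=t);print(r)
E
```

```text
[[0.2685 0.3455 0.016 ]
 [0.3317 0.3789 0.016 ]
 [0.3844 0.2825 0.016 ]
 [0.3181 0.249  0.016 ]] [0.32565811 0.31399606 0.016     ]
[0.07152958 0.10988709 0.07432898 0.10843887]
long ang -1.082864392846348
foot corner  [[0.3250251  0.13969375 0.005     ]
 [0.35580228 0.15007587 0.005     ]] exp
[0.3216652  0.13541196]
((338.6535339355469, 290.30609130859375), (75.02610778808594, 33.92095184326172), 26.80986785888672)
((323.3700866699219, 319.4288024902344), (75.63153076171875, 99.9998550415039), 27.042381286621094)
```

```bash
python3 - <<'E'
from h import *
c=np.load('pics/w1c.npy',allow_pickle=True).item(); d=np.load('pics/w1d.npy')
def pt(u,v):
    p=ray(c,[(u,v)],0)[0]; o=c['pose'][:3,3]; f=-c['pose'][:3,2]; r=p-o; return o+r*(d[v,u]/(r@f))
print('TCP z .3319'); [print((u,v),pt(u,v).round(4)) for u,v in((255,303),(258,306),(396,303),(399,306),(250,308),(404,308),(350,250))]
u=np.array([np.cos(-1.372),np.sin(-1.372)]);v=np.array([-u[1],u[0]]);M=np.array([.407,.132])
p=np.array([.325,.314])-M;print('plate in b',p@u,p@v)
s=M-.195*u-.125*v;print(s);go(*s,.24,np.pi+.2);go(*s,.178,np.pi+.2)
E
```

```text
TCP z .3319
(255, 303) [0.264  0.3302 0.1679]
(258, 306) [0.2655 0.3306 0.1698]
(396, 303) [0.314  0.3545 0.166 ]
(399, 306) [0.3133 0.356  0.1717]
(250, 308) [0.263  0.3289 0.1707]
(404, 308) [0.3152 0.3563 0.1723]
(350, 250) [0.3215 0.3221 0.0162]
plate in b -0.1946096497353005 -0.044441919736929035
[0.24595142 0.29847329]
t 2.32 pos [0.2936 0.3323 0.332 ] open 0.0512 F [ 0.1 -0.3  1.2] row [-0.85 -5.77  9.21] [-0.002 -0.    -1.3  ]
t 2.32 pos [0.2936 0.3323 0.332 ] open 0.0512 F [ 0.1 -0.3  1.2] row [-0.84 -5.76 15.41] [-0.002 -0.    -1.3  ]
```

Emit:
{"fn": "arm_command", "kwargs": {"plan": [[[-0.9,-5.8,8,0,0,-1.3],[-0.9,-5.8,8,0,0,-1.3],[-0.9,-5.8,8,0,0,-1.3],[-0.9,-5.8,8,0,0,-1.3],[-0.9,-5.8,8,0,0,-1.3],[-0.9,-5.8,8,0,0,-1.3],[-0.9,-5.8,8,0,0,-1.3],[-0.9,-5.8,8,0,0,-1.3],[-0.9,-5.8,8,0,0,-1.3],[-0.9,-5.8,8,0,0,-1.3],[-0.9,-5.8,8,0,0,-1.3],[-0.9,-5.8,8,0,0,-1.3]]]}}

```text
t: 3.32
tool_pos: [0.2472, 0.2964, 0.2524]
tool_rot: [-0.305, 3.127, -0.0]
contact_force: [0.3, 0.9, -0.5]
opening: 0.0512
grip_force: 0.0
```

```bash
python3 - <<'E'
from h import *
go(.246,.2985,.173,np.pi+.2); im,d=get_image('side')
c=calibration('side');g=cv2.imread('pics/side0.png');k=cv2.absdiff(im,g)
cv2.imwrite('pics/s2.png',cv2.resize(im[200:400,200:400],None,fx=3,fy=3,interpolation=2))
E
```

```text
t 3.32 pos [0.2472 0.2964 0.2524] open 0.0512 F [ 0.3  0.9 -0.5] row [0.08 0.23 7.94] [-0.     0.    -0.005]
```

View pics/s2.png

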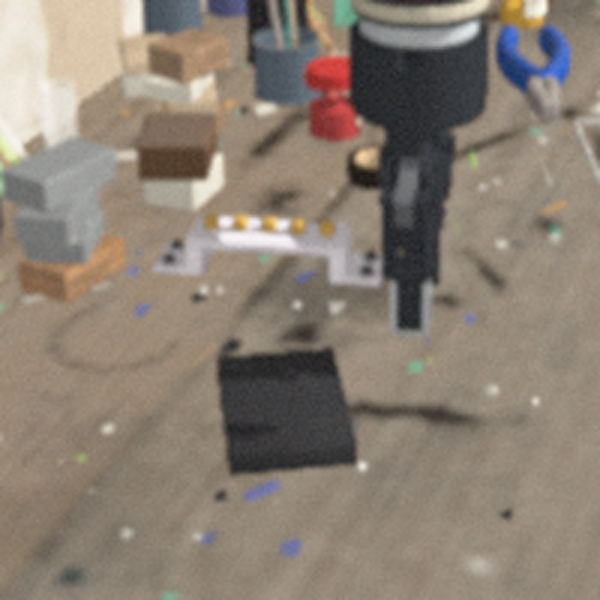

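The fingertips hang beside the plate at about (410,325) in the crop, well clear of it. Next I'll lower them.

Emit:
{"fn": "arm_command", "kwargs": {"plan": [[[0,0.2,3,0,0,0],[0,0.2,6,0,0,0],[0,0.2,7.5,0,0,0],[0,0.2,7.9,0,0,0],[0,0.2,7.9,0,0,0],[-0.5,0.2,7.9,0,0,0],[-1,0.2,7.9,0,0,0]]]}}

```text
t: 3.95
tool_pos: [0.257, 0.3021, 0.1751]
tool_rot: [-0.308, 3.124, 0.003]
contact_force: [-0.3, -0.2, 0.0]
opening: 0.0509
grip_force: 0.0
```

Emit:
{"fn": "arm_command", "kwargs": {"plan": [[[-0.35,0,0,0,0,0],[-0.7,0,0,0,0,0],[-1.05,0,0,0,0,0],[-1.4,0,0,0,0,0],[-1.75,0,0,0,0,0],[-2.1,0,0,0,0,0],[-2.45,0,0,0,0,0],[-2.8,0,0,0,0,0],[-3.15,0,0,0,0,0],[-3.5,0,0,0,0,0],[-3.85,0,0,0,0,0],[-4.2,0,0,0,0,0]]]}}

```text
t: 4.95
tool_pos: [0.2975, 0.3099, 0.1736]
tool_rot: [-0.309, 3.126, -0.0]
contact_force: [-3.0, 1.5, 0.6]
opening: 0.0513
grip_force: 1.0
```

```bash
python3 - <<'E'
from h import *
u=np.array([np.cos(-1.372),np.sin(-1.372)]);v=np.array([-u[1],u[0]]);M=np.array([.407,.132])
s=M-.195*u-.0485*v;go(*s,.173,np.pi+.2);im,d=get_image('side');cv2.imwrite('pics/s3r.png',im)
cv2.imwrite('pics/s3.png',cv2.resize(im[220:380,220:380],None,fx=3.7,fy=3.7,interpolation=2))
E
```

```text
t 4.95 pos [0.2975 0.3099 0.1736] open 0.0513 F [-3.   1.5  0.6] row [-2.37 -0.1   0.06] [-0.     0.    -0.003]
```

View pics/s3.png

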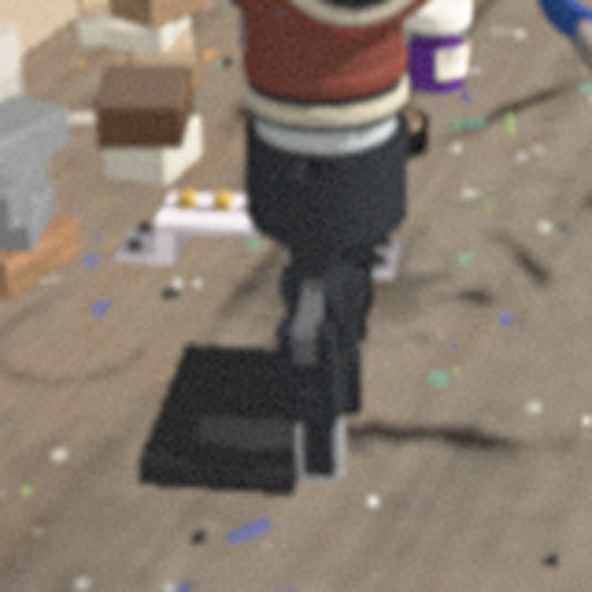

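The plate has swung round against the finger(s). I'll finish the side push, back off and measure.

Emit:
{"fn": "arm_command", "kwargs": {"plan": [[[-0.35,0,0,0,0,0],[-0.7,0,0,0,0,0],[-1.05,0,0,0,0,0],[-1.4,0,0,0,0,0],[-1.75,0,0,0,0,0],[-2.1,0,0,0,0,0],[-2.4,0,0,0,0,0],[-2.4,0,0,0,0,0]]]}}

```text
t: 5.67
tool_pos: [0.3214, 0.3147, 0.1737]
tool_rot: [-0.309, 3.125, 0.001]
contact_force: [-0.1, -0.1, -0.1]
opening: 0.0513
grip_force: 0.0
```

Emit:
{"fn": "arm_command", "kwargs": {"plan": [[[0.8,0,0,0,0,0],[2,0,0,0,0,0],[3,0,-3,0,0,0],[3,0,-6,0,0,0],[3,0,-10,0,0,0],[3,0,-14,0,0,0],[3,0,-14,0,0,0.6],[3,0,-14,0,0,0.6],[3,0,-14,0,0,0.6],[3,0,-14,0,0,0.6],[3,0,-14,0,0,0.6]]]}}

```text
t: 6.58
tool_pos: [0.2908, 0.3086, 0.3139]
tool_rot: [0.637, 3.075, 0.002]
contact_force: [0.1, 0.2, 0.1]
opening: 0.0512
grip_force: 0.0
```

```bash
python3 - <<'E'
from h import *
u=np.array([np.cos(-1.372),np.sin(-1.372)]);v=np.array([-u[1],u[0]]);M=np.array([.407,.132])
s=M-.29*u;go(*s,.25,1.77);im,d=get_image('side');cv2.imwrite('pics/s4r.png',im)
cv2.imwrite('pics/s4.png',cv2.resize(im[240:390,220:360],None,fx=5,fy=4,interpolation=2))
E
```

```text
t 6.58 pos [0.2908 0.3086 0.3139] open 0.0512 F [0.1 0.2 0.1] row [-1.12 12.22  6.4 ] [0.002 0.    0.963]
```

View pics/s4.png

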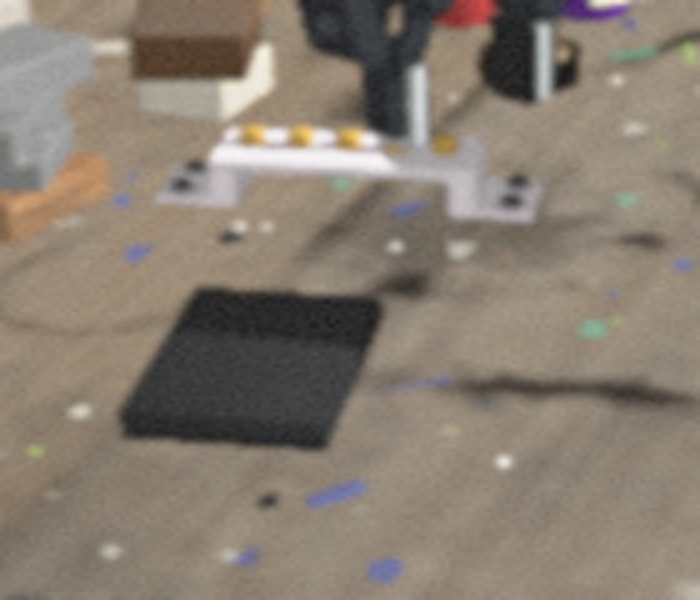

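The plate now lies left of and before the bridge. Its top corners are near (198,290), (381,302), (325,432) and (124,420) in the crop. The feet run from (157,201) to (530,220).

```bash
python3 - <<'E'
from h import *
c=calibration('side')
f=lambda l:[(220+x/5,240+y/4) for x,y in l]
P=ray(c,f([(197,289),(383,303),(327,431),(122,419)]),.016)[:,:2]; print(P.round(4),P.mean(0)); print(np.linalg.norm(np.diff(P[[0,1,2,3,0]],axis=0),axis=1))
e=(P[0]+P[1]-P[2]-P[3]);print('long ang',np.arctan2(e[1],e[0])); e=P[1]+P[2]-P[0]-P[3];print('short ang-90',np.arctan2(e[1],e[0])+np.pi/2)
B=ray(c,f([(156,202),(240,206),(449,217),(532,221)]),0)[:,:2];e=B[3]-B[0];a=np.arctan2(e[1],e[0]);print('feet',B.round(4),np.linalg.norm(e),'passage ang',a+np.pi/2, 'ctr',B[[0,3]].mean(0),B[[1,2]].mean(0))
u=np.array([np.cos(a+np.pi/2),np.sin(a+np.pi/2)]);v=np.array([-u[1],u[0]]);M=B.mean(0)+.02*u
print(M,'plate in b',(P.mean(0)-M)@u,(P.mean(0)-M)@v)
E
```

```text
[[0.4156 0.2676]
 [0.3426 0.2562]
 [0.3213 0.3618]
 [0.3923 0.3771]] [0.36795542 0.31565882]
[0.0739125  0.10774939 0.07265028 0.11193315]
long ang -1.366033644030574
short ang-90 -1.3879906335389656
feet [[0.4851 0.1652]
 [0.4487 0.1575]
 [0.3592 0.1399]
 [0.3243 0.1327]] 0.16396319518228933 passage ang -1.3712070729502055 ctr [0.40469951 0.14896989] [0.40391061 0.14872495]
[0.4082704  0.12924445] plate in b -0.1907068031499075 -0.0025548790442443165
```

```bash
python3 - <<'E'
from h import *
a=-1.3715;u=np.array([np.cos(a),np.sin(a)]);v=np.array([-u[1],u[0]]);M=np.array([.408,.130])
s=M-.285*u-.0025*v;go(*s,.25,a+np.pi);go(*s,.173,a+np.pi)
E
```

```text
t 6.63 pos [0.2909 0.3086 0.3138] open 0.0514 F [-0.9  0.5 -0.1] row [-1.33 11.51  6.39] [0.001 0.    0.961]
t 6.63 pos [0.2909 0.3086 0.3138] open 0.0514 F [-0.9  0.5 -0.1] row [-1.33 11.51 14.09] [0.001 0.    0.961]
```

Emit:
{"fn": "arm_command", "kwargs": {"plan": [[[-1.3,11.5,4,0,0,0.96],[-1.3,11.5,4,0,0,0.96],[-1.3,11.5,4,0,0,0.96],[-1.3,11.5,4,0,0,0.96],[-1.3,11.5,4,0,0,0.96],[-1.3,11.5,4,0,0,0.96],[-1.3,11.5,4,0,0,0.96],[-1.3,11.5,4,0,0,0.96],[-1.3,11.5,7,0,0,0.96],[-1.3,11.5,10,0,0,0.96],[-1.3,11.5,11,0,0,0.96],[-1.3,11.5,11,0,0,0.96]]]}}

```text
t: 7.63
tool_pos: [0.3467, 0.4081, 0.2002]
tool_rot: [-1.976, -2.441, 0.011]
contact_force: [-0.9, -0.1, -0.7]
opening: 0.0513
grip_force: 0.0
```

```bash
python3 - <<'E'
from h import *
a=-1.3715;u=np.array([np.cos(a),np.sin(a)]);v=np.array([-u[1],u[0]]);M=np.array([.408,.130])
for x in(.285,.165,.066):go(*(M-x*u-.0015*v),.173,a+np.pi)
E
```

```text
t 7.63 pos [0.3467 0.4081 0.2002] open 0.0513 F [-0.9 -0.1 -0.7] row [0.03 0.37 2.72] [-0.006  0.004  0.01 ]
t 7.63 pos [0.3467 0.4081 0.2002] open 0.0513 F [-0.9 -0.1 -0.7] row [-11.97   0.24   2.76] [-0.006  0.004  0.01 ]
t 7.63 pos [0.3467 0.4081 0.2002] open 0.0513 F [-0.9 -0.1 -0.7] row [-21.87   0.14   2.79] [-0.006  0.004  0.01 ]
```

Emit:
{"fn": "arm_command", "kwargs": {"plan": [[[0,0.3,1.2,0,0,0.01],[0,0.3,2.4,0,0,0.01],[0,0.3,2.8,0,0,0.01],[0,0.3,2.8,0,0,0.01],[0,0.3,2.8,0,0,0.01]]]}}

```text
t: 8.05
tool_pos: [0.3514, 0.4101, 0.1758]
tool_rot: [1.991, 2.43, 0.0]
contact_force: [0.4, 0.3, 0.1]
opening: 0.0514
grip_force: 0.0
```

```bash
python3 - <<'E'
from h import *
a=-1.3715;u=np.array([np.cos(a),np.sin(a)]);v=np.array([-u[1],u[0]]);M=np.array([.408,.130])
for x in(.285,.165,.066):go(*(M-x*u-.0015*v),.173,a+np.pi)
E
```

```text
t 8.05 pos [0.3514 0.4101 0.1758] open 0.0514 F [0.4 0.3 0.1] row [-0.07 -0.14  0.28] [ 0.    -0.    -0.001]
t 8.05 pos [0.3514 0.4101 0.1758] open 0.0514 F [0.4 0.3 0.1] row [-12.07  -0.13   0.28] [ 0.    -0.    -0.001]
t 8.05 pos [0.3514 0.4101 0.1758] open 0.0514 F [0.4 0.3 0.1] row [-21.97  -0.12   0.27] [ 0.    -0.    -0.001]
```

Emit:
{"fn": "arm_command", "kwargs": {"plan": [[[-0.4,-0.1,0.2,0,0,0],[-0.8,-0.1,0.2,0,0,0],[-1.2,-0.1,0.2,0,0,0],[-1.6,-0.1,0.2,0,0,0],[-2,-0.1,0.2,0,0,0],[-2.4,-0.1,0.2,0,0,0],[-2.8,-0.1,0.2,0,0,0],[-3.2,-0.1,0.2,0,0,0],[-3.6,-0.1,0.2,0,0,0],[-4,-0.1,0.2,0,0,0],[-4.5,-0.1,0.2,0,0,0],[-5,-0.1,0.2,0,0,0]]]}}

```text
t: 9.05
tool_pos: [0.3601, 0.3605, 0.1736]
tool_rot: [-1.991, -2.43, -0.001]
contact_force: [-0.6, 1.3, -0.6]
opening: 0.0515
grip_force: 0.9
```

Emit:
{"fn": "arm_command", "kwargs": {"plan": [[[-0.5,0,0,0,0,0],[-1,0,0,0,0,0],[-1.5,0,0,0,0,0],[-2,0,0,0,0,0],[-2.5,0,0,0,0,0],[-3,0,0,0,0,0],[-3.5,0,0,0,0,0],[-4,0,0,0,0,0],[-4.5,0,0,0,0,0],[-5,0,0,0,0,0],[-5.5,0,0,0,0,0],[-6,0,0,0,0,0]]]}}

```text
t: 10.05
tool_pos: [0.372, 0.3015, 0.1736]
tool_rot: [1.991, 2.43, 0.0]
contact_force: [-0.5, 2.4, 1.2]
opening: 0.0511
grip_force: 1.2
```

```bash
python3 - <<'E'
from h import *
a=-1.3715;u=np.array([np.cos(a),np.sin(a)]);v=np.array([-u[1],u[0]]);M=np.array([.408,.130])
for x in(.165,.066):go(*(M-x*u-.0015*v),.173,a+np.pi)
im,d=get_image('side');cv2.imwrite('pics/s5r.png',im)
im2,d=get_image('wrist');np.save('pics/w5c.npy',calibration('wrist'),allow_pickle=True);cv2.imwrite('pics/w5r.png',im2)
cv2.imwrite('pics/s5.png',np.hstack([cv2.resize(im[240:390,220:360],(400,430)),cv2.resize(im2,(400,430))]))
E
```

```text
t 10.05 pos [0.372  0.3015 0.1736] open 0.0511 F [-0.5  2.4  1.2] row [-1.02 -0.01  0.06] [ 0.    -0.    -0.001]
t 10.05 pos [0.372  0.3015 0.1736] open 0.0511 F [-0.5  2.4  1.2] row [-10.92  -0.     0.06] [ 0.    -0.    -0.001]
```

View pics/s5.png

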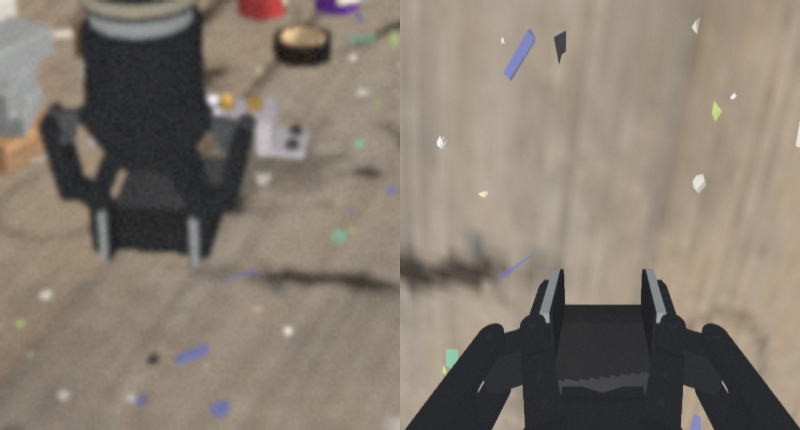

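The plate lies flush and square ahead of both fingers, centred. I'll carry on into the passage, stopping a little short to measure.

Emit:
{"fn": "arm_command", "kwargs": {"plan": [[[-0.4,0,0,0,0,0],[-0.8,0,0,0,0,0],[-1.2,0,0,0,0,0],[-1.6,0,0,0,0,0],[-2,0,0,0,0,0],[-2.4,0,0,0,0,0],[-2.8,0,0,0,0,0],[-3.2,0,0,0,0,0],[-3.6,0,0,0,0,0],[-4,0,0,0,0,0],[-4.5,0,0,0,0,0],[-5,0,0,0,0,0]]]}}

```text
t: 11.15
tool_pos: [0.3817, 0.2524, 0.1735]
tool_rot: [-1.991, -2.43, 0.0]
contact_force: [-0.1, 1.7, 0.2]
opening: 0.0513
grip_force: 0.9
```

Emit:
{"fn": "arm_command", "kwargs": {"plan": [[[-0.4,0,0,0,0,0],[-0.8,0,0,0,0,0],[-1.2,0,0,0,0,0],[-1.6,0,0,0,0,0],[-2,0,0,0,0,0],[-2.4,0,0,0,0,0],[-2.8,0,0,0,0,0],[-3.2,0,0,0,0,0],[-3.6,0,0,0,0,0],[-4,0,0,0,0,0],[-4.5,0,0,0,0,0],[-4.8,0,0,0,0,0]]]}}

```text
t: 12.15
tool_pos: [0.3912, 0.2053, 0.1735]
tool_rot: [1.991, 2.43, -0.0]
contact_force: [-0.1, 1.2, -1.5]
opening: 0.0513
grip_force: 0.8
```

```bash
python3 - <<'E'
from h import *
a=-1.3715;u=np.array([np.cos(a),np.sin(a)]);v=np.array([-u[1],u[0]]);M=np.array([.408,.130])
go(*(M-.066*u-.0015*v),.173,a+np.pi)
E
```

```text
t 12.15 pos [0.3912 0.2053 0.1735] open 0.0513 F [-0.1  1.2 -1.5] row [-1.11  0.01  0.05] [-0.     0.    -0.001]
```

Forces stay around 1–2 N, so it's sliding freely. I'll back straight off, then up, and measure.

Emit:
{"fn": "arm_command", "kwargs": {"plan": [[[1,0,0,0,0,0],[3,0,0,0,0,0],[6,0,-2,0,0,0],[9,0,-6,0,0,0],[11,0,-10,0,0,0],[11,0,-14,0,0,0],[11,0,-18,0,0,0],[11,0,-20,0,0,0],[11,0,-20,0,0,0]]]}}

```text
t: 12.9
tool_pos: [0.3706, 0.3154, 0.3822]
tool_rot: [1.987, 2.427, 0.021]
contact_force: [0.8, 1.3, 1.0]
opening: 0.0512
grip_force: 0.0
```

```bash
python3 - <<'E'
from h import *
go(.39,.2,.173,1.77)
im,d=get_image('side');cv2.imwrite('pics/s6r.png',im)
im2,d=get_image('wrist');np.save('pics/w6c.npy',calibration('wrist'),allow_pickle=True);cv2.imwrite('pics/w6r.png',im2)
cv2.imwrite('pics/s6.png',np.hstack([cv2.resize(im[250:350,235:335],(400,400),interpolation=2),cv2.resize(im2,(400,400))]))
E
```

```text
t 12.9 pos [0.3706 0.3154 0.3822] open 0.0512 F [0.8 1.3 1. ] row [-11.79  -0.66  20.86] [ 0.013 -0.004 -0.   ]
```

View pics/s6.png

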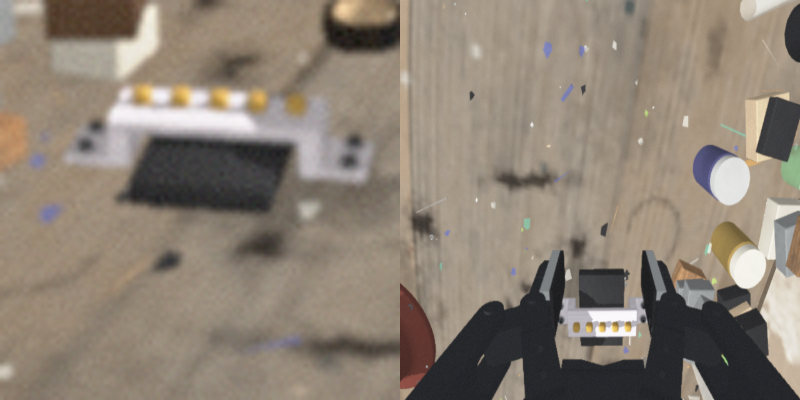

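The plate is in the passage. In the wrist view (right half) it sticks out more on the near side, with its ends at about rows 269 and 345. Next I'll measure both ends numerically in that view.

```bash
python3 - <<'E'
from h import *
c=np.load('pics/w6c.npy',allow_pickle=True).item(); im=cv2.imread('pics/w6r.png').max(2)
for x in range(295,352,14): print(x,[int(i) for i in np.median(im[312:432,x-2:x+3],axis=1)])
for y in (335,345,355): print(y,[int(i) for i in np.median(im[y-2:y+3,270:370],axis=0)])
E
```

```text
295 [148, 142, 142, 139, 138, 136, 136, 131, 131, 127, 121, 78, 44, 40, 42, 44, 48, 50, 61, 69, 70, 70, 72, 73, 73, 73, 74, 74, 74, 75, 73, 73, 74, 76, 72, 73, 74, 74, 73, 67, 51, 50, 48, 50, 47, 49, 47, 49, 49, 50, 48, 49, 48, 48, 49, 49, 58, 104, 144, 162, 168, 181, 190, 189, 189, 187, 190, 192, 194, 193, 190, 193, 191, 191, 191, 187, 186, 187, 188, 188, 189, 187, 184, 185, 183, 185, 185, 187, 189, 189, 187, 179, 112, 58, 48, 49, 48, 50, 51, 49, 48, 51, 64, 115, 162, 165, 166, 164, 162, 160, 161, 161, 160, 158, 158, 158, 157, 157, 156, 148]
309 [138, 137, 139, 141, 142, 141, 147, 148, 149, 150, 138, 85, 45, 41, 44, 43, 45, 49, 62, 69, 70, 69, 69, 69, 69, 71, 69, 70, 72, 71, 71, 70, 71, 71, 69, 72, 71, 72, 69, 72, 70, 72, 73, 71, 70, 69, 66, 53, 48, 50, 49, 48, 49, 48, 47, 49, 60, 119, 155, 165, 186, 228, 246, 250, 250, 250, 250, 251, 252, 251, 250, 250, 251, 249, 201, 184, 186, 184, 184, 181, 181, 180, 176, 181, 185, 183, 184, 188, 190, 189, 186, 163, 101, 57, 51, 46, 49, 49, 49, 48, 50, 49, 62, 94, 133, 137, 139, 140, 143, 147, 148, 154, 154, 158, 159, 163, 167, 170, 170, 169]
323
[... 2240 characters left out ...]
 72, 74, 71, 71, 67, 69, 70, 70, 70, 72, 68, 69, 69, 70, 68, 68, 69, 65, 66, 67, 67, 65, 65, 67, 66, 66, 66, 67, 65, 66, 67, 67, 66, 66, 65, 62, 67, 65, 65, 64, 63, 66, 65, 65, 62, 64, 64, 64, 63, 62, 63, 63, 72, 129, 167, 170, 173, 173, 176, 174, 174, 171, 170, 168]
355 [117, 117, 119, 122, 123, 125, 126, 126, 125, 125, 123, 124, 127, 125, 125, 123, 98, 55, 49, 45, 49, 48, 48, 49, 46, 48, 48, 46, 48, 50, 47, 48, 50, 56, 70, 72, 72, 70, 71, 72, 70, 71, 71, 72, 70, 71, 70, 70, 69, 72, 72, 70, 68, 66, 71, 70, 69, 69, 68, 69, 69, 69, 67, 70, 68, 68, 67, 66, 66, 68, 65, 68, 66, 65, 66, 66, 67, 65, 66, 65, 66, 66, 64, 65, 66, 66, 64, 73, 132, 168, 173, 175, 175, 174, 171, 170, 166, 167, 168, 168]
```

```bash
python3 - <<'E'
from h import *
c=np.load('pics/w6c.npy',allow_pickle=True).item()
a=-1.3715;u=np.array([np.cos(a),np.sin(a)]);v=np.array([-u[1],u[0]]);M=np.array([.408,.130])
b=lambda l,z:np.c_[(ray(c,l,z)[:,:2]-M)@u,(ray(c,l,z)[:,:2]-M)@v].round(4)
print('plate ends',b([(295,330),(351,329.7),(295,414.5),(351,414.2)],.016).tolist())
print('sides',b([(285.8,335),(285.8,345),(358.5,335),(358,345)],.016).tolist())
print('beam top',b([(309,372.3),(351,372.2),(309,403.5),(351,403.8)],.029).tolist())
c=calibration('side');f=lambda l:[(235+x/4,250+y/4) for x,y in l]
print('side rear corners',b(f([(132,194),(272,201)]),.016).tolist(),'feet',b(f([(67,163),(364,183)]),0).tolist())
E
```

```text
plate ends [[-0.067, -0.0291], [-0.0671, 0.0265], [0.0401, -0.0322], [0.04, 0.0291]]
sides [[-0.0612, -0.0384], [-0.0495, -0.0389], [-0.0609, 0.0342], [-0.0492, 0.034]]
beam top [[-0.0262, -0.0154], [-0.0261, 0.0266], [0.0132, -0.016], [0.0139, 0.0275]]
side rear corners [[-0.0775, 0.0308], [-0.0753, -0.0411]] feet [[-0.0202, 0.081], [-0.0215, -0.0809]]
```

```bash
python3 - <<'E'
from h import *
im=cv2.imread('pics/s6r.png').max(2)
for x in (275,283,291,299): print(x,[int(i) for i in np.median(im[284:308,x-2:x+3],axis=1)])
E
```

```text
275 [82, 46, 49, 59, 59, 60, 60, 61, 63, 58, 60, 56, 49, 46, 45, 40, 48, 78, 123, 146, 151, 151, 153, 150]
283 [100, 54, 52, 62, 63, 64, 62, 65, 62, 61, 62, 61, 54, 51, 46, 48, 47, 61, 97, 120, 124, 133, 141, 147]
291 [136, 82, 49, 55, 61, 65, 66, 65, 66, 64, 66, 62, 61, 55, 50, 49, 46, 45, 72, 109, 127, 134, 128, 134]
299 [153, 98, 54, 44, 43, 43, 47, 60, 62, 69, 67, 69, 66, 62, 56, 47, 47, 47, 60, 91, 112, 116, 117, 109]
```

Emit:
{"fn": "arm_command", "kwargs": {"plan": [[[0,0,0,0,0,0],[0,0,0,0,0,0],[0,0,0,0,0,0],[0,0,0,0,0,0]]]}}

```text
t: 13.33
tool_pos: [0.3693, 0.3135, 0.3719]
tool_rot: [-1.991, -2.429, 0.004]
contact_force: [0.0, 0.8, 0.5]
opening: 0.0511
grip_force: 0.0
```

```bash
python3 - <<'E'
from h import *
go(.39,.21,.173,1.77)
im,d=get_image('wrist');c=calibration('wrist');im=im.max(2).astype(float)
a=-1.3715;u=np.array([np.cos(a),np.sin(a)]);v=np.array([-u[1],u[0]]);M=np.array([.408,.130])
b=lambda l,z:np.c_[(ray(c,l,z)[:,:2]-M)@u,(ray(c,l,z)[:,:2]-M)@v].round(4)
for x in (323,337,345):
    p=np.median(im[312:432,x-2:x+3],axis=1)
    def cross(i0,i1,t):
        for i in range(i0,i1):
            if (p[i]-t)*(p[i+1]-t)<=0: return 312+i+(t-p[i])/(p[i+1]-p[i])
    r=cross(13,30,55); bb=cross(50,70,110); bt=cross(50,75,210); e=cross(80,100,160); f=cross(96,115,115)
    print(x,r,bb,bt,e,f,'rear,front',b([(x,r),(x,f)],.016)[:,0],'beam',b([(x,bt),(x,e)],.029)[:,0],'under',b([(x,bb)],.021)[:,0])
E
```

```text
t 13.33 pos [0.3693 0.3135 0.3719] open 0.0511 F [0.  0.8 0.5] row [-10.53   0.05  19.9 ] [-0.003  0.001 -0.001]
323 330.6 370.6896551724138 374.30555555555554 406.0612244897959 417.0 rear,front [-0.0667  0.0425] beam [-0.0246  0.0154] under [-0.0228]
337 330.7 370.6607142857143 374.27027027027026 406.0843373493976 416.5416666666667 rear,front [-0.0665  0.0419] beam [-0.0246  0.0155] under [-0.0228]
345 330.8181818181818 370.64912280701753 374.25 406.037037037037 416.79545454545456 rear,front [-0.0664  0.0423] beam [-0.0246  0.0155] under [-0.0228]
```

The wrist view puts the plate 7.7 mm short, with overhangs of 42 and 27 mm. The side view suggests about 10 mm short. I'll go back the same way and push 8.5 mm beyond the last stop.

Emit:
{"fn": "arm_command", "kwargs": {"plan": [[[-3,0,4,0,0,0],[-6,0,7,0,0,0],[-7,0,11,0,0,0],[-7,0,15,0,0,0],[-7,0,18,0,0,0],[-7,0,20,0,0,0],[-7,0,20,0,0,0],[-8,0,20,0,0,0],[-9,0,20,0,0,0],[-10,0,20,0,0,0],[-10.5,0,20,0,0,0],[-10.8,0,20,0,0,0]]]}}

```text
t: 14.38
tool_pos: [0.3908, 0.2067, 0.1736]
tool_rot: [1.993, 2.429, 0.0]
contact_force: [0.9, 0.2, -0.1]
opening: 0.0511
grip_force: 0.0
```

Emit:
{"fn": "arm_command", "kwargs": {"plan": [[[-0.2,0,0,0,0,0],[-0.4,0,0,0,0,0],[-0.6,0,0,0,0,0],[-0.8,0,0,0,0,0],[-0.95,0,0,0,0,0],[-1.05,0,0,0,0,0],[-1.05,0,0,0,0,0],[-1.05,0,0,0,0,0]]]}}

```text
t: 15.05
tool_pos: [0.3929, 0.1975, 0.1737]
tool_rot: [1.991, 2.43, 0.0]
contact_force: [-0.1, 1.1, 1.4]
opening: 0.0513
grip_force: 0.7
```

Emit:
{"fn": "arm_command", "kwargs": {"plan": [[[1,0,0,0,0,0],[3,0,0,0,0,0],[6,0,-2,0,0,0],[9,0,-6,0,0,0],[11.9,0,-10,0,0,0],[11.9,0,-14,0,0,0],[11.9,0,-18,0,0,0],[11.9,0,-20,0,0,0],[11.9,0,-20,0,0,0],[11.9,0,-20,0,0,0],[11.9,0,-20,0,0,0],[11.9,0,-20,0,0,0]]]}}

```text
t: 16.05
tool_pos: [0.3689, 0.314, 0.3712]
tool_rot: [-1.99, -2.429, 0.006]
contact_force: [-0.7, 0.2, -0.6]
opening: 0.0516
grip_force: 0.0
```

```bash
python3 - <<'E'
from h import *
go(.39,.21,.173,1.77)
ims,d=get_image('side')
im0,d=get_image('wrist');c=calibration('wrist');im=im0.max(2).astype(float)
a=-1.3715;u=np.array([np.cos(a),np.sin(a)]);v=np.array([-u[1],u[0]]);M=np.array([.408,.130])
b=lambda l,z:np.c_[(ray(c,l,z)[:,:2]-M)@u,(ray(c,l,z)[:,:2]-M)@v].round(4)
for x in (295,323,345):
    p=np.median(im[312:432,x-2:x+3],axis=1)
    def cross(i0,i1,t):
        for i in range(i0,i1):
            if (p[i]-t)*(p[i+1]-t)<=0: return 312+i+(t-p[i])/(p[i+1]-p[i])
        return np.nan
    r=cross(22,42,55); bt=cross(50,75,210); e=cross(80,100,160); f=cross(97,119,115)
    print(x,r,bt,e,f,'rear,front',b([(x,r),(x,f)],.016)[:,0],'beam',b([(x,bt),(x,e)],.029)[:,0])
cv2.imwrite('pics/s7.png',np.hstack([cv2.resize(ims[220:320,235:335],(400,500),interpolation=2),cv2.resize(im0[300:460,240:400],(400,500),interpolation=2)]))
E
```

```text
t 16.05 pos [0.3689 0.314  0.3712] open 0.0516 F [-0.7  0.2 -0.6] row [-10.58   0.1   19.84] [-0.004  0.002 -0.001]
295 337.54545454545456 nan 405.7352941176471 422.3207547169811 rear,front [-0.0595  0.0491] beam [   nan 0.0141]
323 337.8181818181818 375.0 406.64 422.66153846153844 rear,front [-0.0592  0.0495] beam [-0.0247  0.0151]
345 338.5 374.9512195121951 406.64646464646466 422.75 rear,front [-0.0584  0.0496] beam [-0.0247  0.0152]
```

View pics/s7.png

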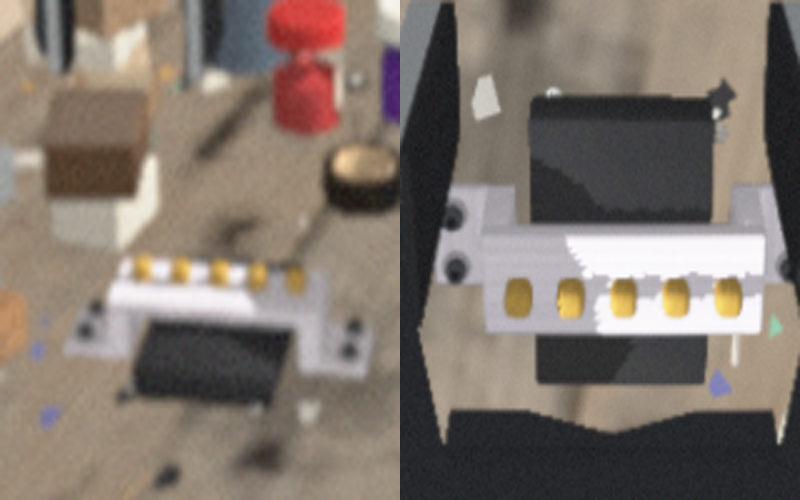

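The plate lies square and centred between the legs (columns 531–711 against 515–732 in the right panel). Its centre matches the beam's to about 0.1 mm along the passage, the tape and jars are undisturbed, and the arm is clear.

```bash
python3 -c "
from station import *
print(finish_job())"
```

```text
the job is handed in; nothing more can be done
None
```

The job is handed in at about 16 s: the wrist view shows the plate flat, square and centred under the bridge. The pushing forces I read were about 3 N at most, the arm was clear, and I saw no sign of the bystanders having moved (red jar and tape in the last view; I didn't measure them). The hand-in gave no verdict.

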